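Put the dead batteries in the squeeze-lid battery box

ROBOT

A 7-joint arm with a two-finger parallel gripper is mounted at the origin on a cart in front of the work surface, level with it; the furniture and walls round the work are solid. World frame = base frame: x ahead of the robot, y to its left, z up, the work surface at z = 0. Lengths are in m, angles in rad, forces in N, time in s.
With the tool pointing down it reaches from about 0.4 to 0.75 m from the base axis. Payload 19.5 kg.
Tool frame: the origin (TCP) lies midway between the tips of the shut fingers; the grasp point (between the pads) lies 19 mm behind it; z points along the fingers, y is the line along which they close (so a half turn about z gives the same grasp; the last joint's range is limited). The gripper opens to 85 mm and grips with 20 to 120 N. Pads are 22 mm wide; open, the fingers measure 114 mm over their backs; the gripper's body (76 mm by 85 mm) begins 54 mm behind the grasp point. The pads swing forward as they close: fully open they stand 13 mm farther back than shut.
Start: joints at [1.253, 0.707, -0.028, 1.485, 0.022, 0.951, -0.075], TCP at [0.157, -0.553, 0.231] pointing down, gripper open.
Joint ranges: [-2.71, 2.71], [-0.32, 2.16], [-1.57, 1.52], [0, 2.45], [-1.46, 4.6], [0, 2.02], [-2.83, 2.83]. Speed limits (rad/s): [1.89, 1.89, 2.57, 2.57, 3.01, 3.01, 3.01].

INTERFACE

Orientations are given as a unit quaternion [w, x, y, z].
In Python, from plant import manip gives the robot as it stands. The module is installed in compiled form; this text tells all that it offers.
- The arm moves only by the shell command python3 -m crank 'ROWS' [FORCE]. ROWS is a JSON object of lists of equal length, an entry for each row: "linear": the shift along the world's x, y, z in mm, a list of three; "turn": the turn, a rotation vector about the world's x, y, z in rad, a list of three; "claw": the finger opening in mm, from 0 to 85.4. In form: {"linear": [[tx, ty, tz], ...], "turn": [[wx, wy, wz], ...], "claw": [claw, ...]}. A call has 1 to 12 rows; each row shifts and turns the commanded pose from where the row before left it; what a row does not reach is not made up. A row lasts 1/10 s, in which the tool goes at most 50 mm and 8.59 degrees, less where a joint would pass 70% of its speed; a pose out of reach is approached as far as the arm can. A call with a gripper value outside its range is refused whole. The fingers move at their own pace and stop on an object; FORCE is the grip in N (left out, the last holds). Time passes only in rows, so rows that do not move let the fingers close. It gives the time, the measured TCP pose, the force, the opening and the grip force at its end, in the units of the state.
- manip.read_state(): the state, without advancing time (a new reading comes with each control period).
- manip.snapshot(name): name is "scene" or "side" or "wrist"; returns a dict with "img" (420x560x3 uint8, red, green, blue), "fx", "fy", "cx", "cy" (pixels), "origin" and "attitude" of the camera in the world; the wrist camera has in their place "tool_from_camera" (4x4, takes a point from camera to tool coordinates, whose origin is the TCP and whose axes are the flange's). Camera axes: x right, y down, z forward; pixel columns grow to the right and rows downward; lengths in m; the calibration is good to about 2 mm. A picture is of the moment at which its call begins: read the wrist's pose just before it. There is no depth.
- manip.sign_off(): hands the job in; it is judged then, once.
The state is a dict: "clock": time; "joint_positions": joint angles; "dq": joint speeds; "effort": joint torques, N m; "eef_pos": TCP position; "tcp_rot": TCP orientation; "contact_force": force on the tool from outside, world axes, zero at the start; "moment": the same for the moment, N m; "opening": finger opening in m; "grip_force": force on a finger pad.
Only numpy, scipy, OpenCV 4.12 (cv2) and the standard library are available. Lean on these libraries where they do the work, as an engineer would, in place of code of your own. Each camera call takes 0.05 s, during which the arm holds its last target. There are 200 camera calls.

TASK

Put the two dead batteries from the wooden tray into the green used-battery box: squeeze the two orange buttons on its lid together, lift the lid off and set it down right way up and near the middle of the cork mat while you put both batteries in. Then put the lid back on the box, fully down, with both buttons sprung out again so that it is locked, and leave everything else standing where it is.

Things in the scene. Friction and masses are not known exactly. Their poses are not given: they have to be found in the camera images.
- battery_box: Green open-topped box fixed to the worktop, 84 (its x) x 108 (its y) x 75 mm high; origin at the centre of its underside, z up. Walls 4 mm, floor 5 mm thick, inside 76 x 100 mm. Stands at any of three places, turned up to 0.5 rad. Inside the top of each short (+y, -y) wall runs a lip, 6 mm deep; the lid's catches hook under the lips.
- box_mouth (a point): Centre of the box's mouth, level with its rim, 75 mm above the worktop. The lips narrow the mouth to 76 (box x) x 86 mm (box y). The seated lid has its origin here and its axes along the box's; a half turn fits as well.
- lid: Grey lid, 100 to 160 g, latched on the box at the start. Plate 90 (its x) x 114 (its y) x 6 mm; origin at the centre of the plate's underside, which rests on the box's rim. In its middle a hub 36 (x) x 44 (y) x 42 mm high, with an orange button in its +y face and one in its -y face. It can be carried by the two pressed buttons.
- lid_feet (a point): Point 14 mm below the lid's origin, level with the tips of its four feet (14 mm long, 10 mm thick, tapered to 3 mm, centred at lid x +-30.5, y +-35.5 mm). The feet find the box's mouth with 2 to 2.5 mm play; set down on a flat surface the lid stands on them.
- lid_grip (a point): Point of the lid midway between its two buttons, 34 mm above the plate's underside (28 mm above its upper face); the level of the button centres.
- button_a (a joint): Orange button on the +y side of the lid's hub: 0 = sprung out (catch out, locks), 0.008 m = fully in (catch withdrawn). Face 24 mm wide (lid x) x 26 mm high, centred at the height of lid_grip, 31 mm from the lid's middle when out, 23 mm when in. Spring 3 N when out, 7 N fully in; it springs back when let go.
- button_b (a joint): The same button on the -y side of the hub, pressed towards +y. Over both faces: 62 mm when out, 46 mm when fully in. The lid comes off only while both buttons are in by 6 mm or more at once, and goes down again only while both are held in (else its catches meet the lips).
- tray: Dark wooden tray fixed to the worktop, 164 (its x) x 180 (its y) mm, rim 14 mm high and 5 mm thick, floor 5 mm thick; origin at the centre of its underside. The two batteries, the candle and the salt shaker stand in it in any order, one near each corner of a 72 x 84 mm rectangle about its centre. It may stand at any of three places.
- cell_a: Dead battery, a red and silver cylinder 15 mm in diameter and 50 mm tall, standing upright on the tray's floor at the start; origin at the centre of its lower end, z along it.
- cell_b: The second dead battery, the same.
- cork_mat: Cork mat fixed to the worktop, 160 (its x) x 170 (its y) x 6 mm thick; origin at the centre of its underside. Free of things. It may stand at any of three places.
- mat_top (a point): Centre of the mat's upper face.
- candle: Bystander on the tray: tea light, 38 mm in diameter, 15 mm high; origin under its centre.
- salt: Bystander on the tray: glass salt shaker with a grey top, 44 mm in diameter, 90 mm tall; origin under its centre.
- tin: Bystander: food tin, 75 mm in diameter, 58 mm tall, standing behind the work; origin under its centre.
- spice_jar: Bystander: spice jar with a black cap and a pale label, 41 mm in diameter, 105 mm tall, standing in one of the gaps between box, tray and mat; origin under its centre.
- blue_jar: Bystander: spice jar with a black cap and a blue label, the same size, in the other gap.
- mug_speckled: Bystander: speckled mug, 90 x 127 x 107 mm with its handle, behind the work; origin at the centre of its underside.
- mug_cream: Bystander: cream mug, 82 x 114 x 91 mm with its handle, behind the work; origin at the centre of its underside.
Mind the look-alikes: they are no part of the job. What is shaped like the lid but blue is not meant.

How it is judged:
On the way, in this order (a step that is already met when the one before it is completed fails the run):
1. both buttons are pinched well in (over 5 mm each) together while the lid is on the box (value of joint each of button_a, button_b above 0.005 m and z of lid in the frame of battery_box between 0.072 and 0.078 m and horizontal distance between lid and battery_box below 0.006 m and angle between lid's own z axis and vertical below 0.05 rad), for 0.05 s.
2. the lid stands right way up on the cork mat, its middle within 50 mm of the mat's middle, let go (horizontal distance between lid and cork_mat below 0.05 m and height (world z) of lid below 0.03 m and angle between lid's own z axis and vertical below 0.15 rad and contact force between the fingers and lid below 0.2 N and linear speed of lid below 0.02 m/s and value of joint each of button_a, button_b below 0.0025 m), for 0.2 s.
3. both batteries lie in the box, let go, while the lid stands on the mat (x of cell_a in the frame of battery_box between -0.042 and 0.042 m and y of cell_a in the frame of battery_box between -0.052 and 0.052 m and z of cell_a in the frame of battery_box between 0 and 0.056 m and x of cell_b in the frame of battery_box between -0.042 and 0.042 m and y of cell_b in the frame of battery_box between -0.052 and 0.052 m and z of cell_b in the frame of battery_box between 0 and 0.056 m and height (world z) of lid below 0.03 m and contact force between the fingers and cell_a below 0.2 N and contact force between the fingers and cell_b below 0.2 N), for 0.2 s.
At the end, for the whole second after the job is handed in: The lid is back on the box, its plate on the rim (within 3 mm in height, 6 mm sideways, 0.1 rad), both buttons sprung out (within 2.5 mm), both batteries inside the box, and everything at rest (z of lid in the frame of battery_box between 0.072 and 0.078 m and horizontal distance between lid and battery_box below 0.006 m and angle between lid's own z axis and vertical below 0.05 rad and value of joint each of button_a, button_b below 0.0025 m and angle between the x axis of lid and the x axis of battery_box, either way round below 0.1 rad and x of cell_a in the frame of battery_box between -0.042 and 0.042 m and y of cell_a in the frame of battery_box between -0.052 and 0.052 m and z of cell_a in the frame of battery_box between 0 and 0.056 m and x of cell_b in the frame of battery_box between -0.042 and 0.042 m and y of cell_b in the frame of battery_box between -0.052 and 0.052 m and z of cell_b in the frame of battery_box between 0 and 0.056 m and linear speed of lid below 0.02 m/s and linear speed of each of cell_a, cell_b below 0.05 m/s); the robot touches nothing.
It fails at once if the candle or the salt shaker is pushed more than 30 mm or tipped over (distance of any of candle, salt from where it was at the start of the episode above 0.03 m or angle between any of candle, salt's own z axis and vertical above 0.6 rad).
It fails at once if the tin is pushed more than 30 mm or tipped over (distance of tin from where it was at the start of the episode above 0.03 m or angle between tin's own z axis and vertical above 0.6 rad).
It fails at once if a spice jar is pushed more than 30 mm or tipped over (distance of any of spice_jar, blue_jar from where it was at the start of the episode above 0.03 m or angle between any of spice_jar, blue_jar's own z axis and vertical above 0.6 rad).
It fails at once if a mug is pushed more than 30 mm or tipped over (distance of any of mug_speckled, mug_cream from where it was at the start of the episode above 0.03 m or angle between any of mug_speckled, mug_cream's own z axis and vertical above 0.6 rad).
It also fails if it takes over 72 s, if anything falls off the work surface, if the arm or the gripper's body presses on something with over 40 N, if the wrist force passes 120 N, or if a joint passes its speed limit or range.

## Working session

There is one attempt and no reset: what is moved stays moved. The work goes in short steps, Python scripts to look and compute and a shell command to move; the robot and the scene stay as the last step left them, time stands still between calls to the robot, and variables do not carry over. Pictures are saved under pics/ and viewed, at most 10 in all, crops included, and the job is handed in when it is done.

```bash
mkdir -p pics
cat > h.py <<'E'
import numpy as np, cv2
from plant import manip
from scipy.spatial.transform import Rotation as R
def q2R(q):
    q=np.asarray(q,float)
    if q.shape==(3,3): return q
    return R.from_quat([q[1],q[2],q[3],q[0]]).as_matrix()
def cam(name):
    st=manip.read_state(); s=manip.snapshot(name)
    if 'tool_from_camera' in s:
        T=np.eye(4);T[:3,:3]=q2R(st['tcp_rot']);T[:3,3]=st['eef_pos']
        T=T@np.array(s['tool_from_camera']); s['o']=T[:3,3]; s['A']=T[:3,:3]
    else: s['o']=np.array(s['origin']); s['A']=q2R(s['attitude'])
    return s
def save(s,fn,crop=None,size=None):
    im=s['img'][:,:,::-1]
    if crop: u0,v0,u1,v1=crop; im=im[v0:v1,u0:u1]
    if size: im=cv2.resize(im,size,interpolation=cv2.INTER_CUBIC)
    cv2.imwrite(fn,im)
def ray(s,u,v,z):
    d=s['A']@np.array([(u-s['cx'])/s['fx'],(v-s['cy'])/s['fy'],1]); return s['o']+d*(z-s['o'][2])/d[2]
def proj(s,p):
    c=s['A'].T@(np.array(p)-s['o']); return np.array([s['fx']*c[0]/c[2]+s['cx'],s['fy']*c[1]/c[2]+s['cy']])
E
python3 - <<'E'
from h import *
import pickle
a=cam('scene');b=cam('side')
pickle.dump((a,b),open('s0.pkl','wb'))
for s,n in((a,'scene'),(b,'side')):
    save(s,f'pics/{n}0.png',size=(800,600)); print(n,s['o'],s['A'][:,2],s['fx'])
print(manip.read_state())
E
```

```text
scene [-0.00600603  0.82602513  0.63656933] [ 0.50506269 -0.70213784 -0.50191048] 393.616568476885
side [ 0.18835582 -0.96015153  0.83813658] [ 0.252098    0.7863963  -0.56393923] 390.4236129163805
{'clock': 0.1, 'joint_positions': array([ 1.25327222,  0.70701989, -0.02764873,  1.48495246,  0.02200306,
        0.95089725, -0.07549928]), 'dq': array([-1.48464698e-04, -2.73613422e-03,  2.06569168e-03, -7.44266096e-04,
       -2.29040935e-05,  1.69086121e-03, -3.19779305e-04]), 'effort': array([ 4.00994046e-03, -8.84289908e+01,  1.23727463e+00, -2.36454624e+01,
        1.71119522e-02,  5.06988625e-03, -1.58158338e-05]), 'eef_pos': array([ 0.15654567, -0.55303405,  0.23088586]), 'tcp_rot': array([-4.81965117e-04,  9.90503297e-01,  1.37488111e-01, -7.25701758e-05]), 'contact_force': array([-0.31078332,  0.49775032,  0.13713654]), 'moment': array([-0.00443495,  0.06274126,  0.00177043]), 'grip_force': 0.0, 'opening': 0.08555750818407254}
```

View pics/scene0.png

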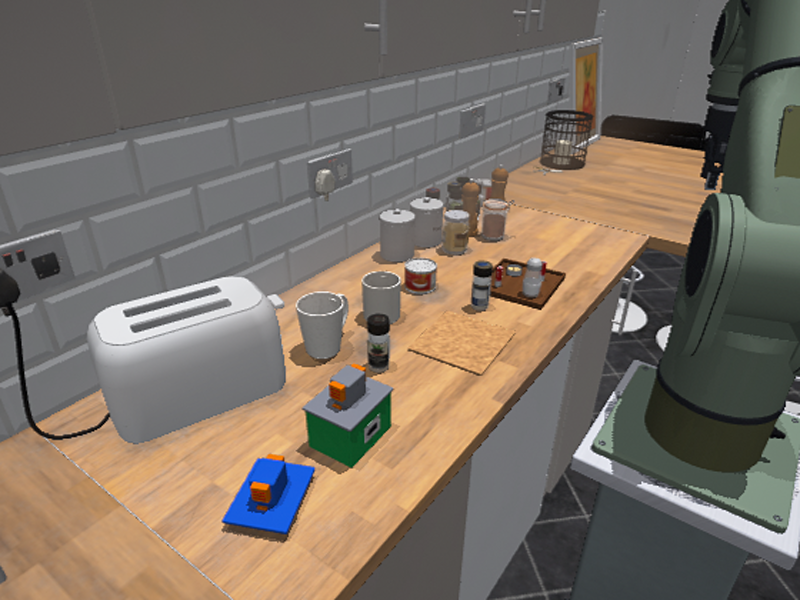

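View pics/side0.png

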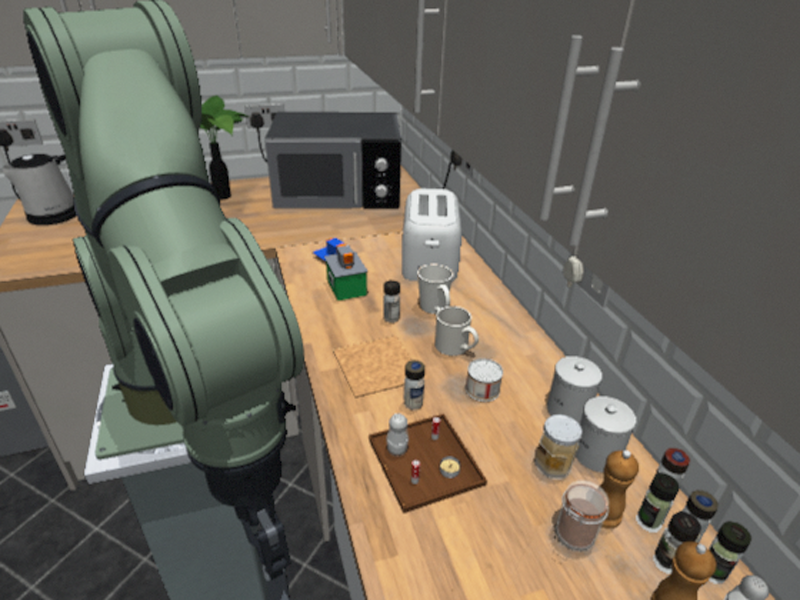

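Lid candidates in the scene image: the blue look-alike at (268,490) and the grey lid with orange buttons on the green box at (348,390). I choose the grey one. In the side view the batteries are the red and silver cylinders at (416,470) and (436,428), the salt shaker is at (397,435) and the candle at (450,467).

Run:
```python
from h import *
import pickle
a,b=pickle.load(open('s0.pkl','rb'))
A=cv2.resize(a['img'][250:330,205:285,::-1],(400,400),interpolation=cv2.INTER_CUBIC)
B=cv2.resize(b['img'][285:365,255:345,::-1],(400,356),interpolation=cv2.INTER_CUBIC)
C=np.zeros((400,800,3),np.uint8);C[:,:400]=A;C[:356,400:]=B;cv2.imwrite('pics/c1.png',C)
k=0.7
f=lambda s,u,v,z:print(np.round(ray(s,u*k,v*k,z),3))
print('mat scene');[f(a,u,v,.006) for u,v in((440,314),(516,322),(473,373),(409,349))]
print('tray side');[f(b,u,v,.014) for u,v in((370,434),(442,416),(485,480),(406,507))]
print('tray scene');[f(a,u,v,.014) for u,v in((565,272),(546,307))]
print('cells base side');[f(b,u,v,.005) for u,v in((415,484),(435,438))]
print('jars base scene');[f(a,u,v,0) for u,v in((378,368),(480,306))]
```

```text
mat scene
[ 0.534 -0.063  0.006]
[ 0.387 -0.131  0.006]
[0.372 0.077 0.006]
[0.511 0.084 0.006]
tray side
[ 0.376 -0.223  0.014]
[ 0.529 -0.216  0.014]
[ 0.548 -0.386  0.014]
[ 0.393 -0.4    0.014]
tray scene
[ 0.388 -0.4    0.014]
[ 0.357 -0.214  0.014]
cells base side
[ 0.426 -0.353  0.005]
[ 0.499 -0.26   0.005]
jars base scene
[0.527 0.162 0.   ]
[ 0.486 -0.154  0.   ]
```

View pics/c1.png

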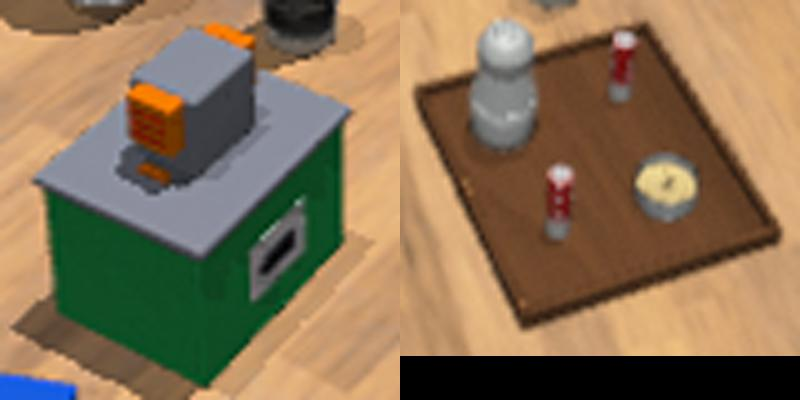

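The crop confirms the grey lid with orange buttons on the green box. The plate corners in the crop are at (38,182), (203,255) and (350,113). In the tray crop, the cell bases are at (558,237) and (620,97).

Run:
```python
from h import *
import pickle
a,b=pickle.load(open('s0.pkl','rb'))
P=[ray(a,205+u/5,250+v/5,.081) for u,v in((38,181),(203,253),(350,112))]
for p in P: print(np.round(p,4))
L,F,Rr=P
print(np.linalg.norm(L-F),np.linalg.norm(Rr-F),'centre',(L+Rr)/2, 'ang long',np.arctan2(*(F-Rr)[[1,0]]),'ang short', np.arctan2(*(L-F)[[1,0]]))
st=manip.read_state();print(q2R(st['tcp_rot']))
s=manip.snapshot('wrist');print(s['tool_from_camera'],s['fx'])
print((ray(a,205+22.2+.0,250+36,.0)))
# mat: fit rectangle
m=np.array([[.534,-.063],[.387,-.131],[.372,.077],[.511,.084]]);print(m.mean(0))
t=np.array([[.376,-.223],[.529,-.216],[.548,-.386],[.393,-.4]]);print(t.mean(0))
```

```text
[0.4861 0.3906 0.081 ]
[0.4014 0.3827 0.081 ]
[0.4072 0.2756 0.081 ]
0.08507392151273281 0.10724412492625225 centre [0.44665688 0.33308421 0.081     ] ang long 1.6249327712939285 ang short 0.09357853324450681
[[ 9.62194028e-01  2.72364784e-01 -2.76290944e-04]
 [ 2.72364924e-01 -9.62193574e-01  9.34821002e-04]
 [-1.12330503e-05 -9.74731147e-04 -9.99999525e-01]]
[[ 5.84380883e-04 -9.54788088e-01 -2.97286671e-01  7.59050413e-02]
 [ 9.99999641e-01  3.75642143e-04  7.59273965e-04 -1.71743818e-04]
 [-6.13272335e-04 -2.97287008e-01  9.54787965e-01 -1.42469718e-01]
 [ 0.00000000e+00  0.00000000e+00  0.00000000e+00  1.00000000e+00]] 327.1350180449953
[0.52984639 0.30564651 0.        ]
[ 0.451   -0.00825]
[ 0.4615  -0.30625]
```

```bash
python3 -m crank '{"linear":[[40,30,5],[42,31,5],[42,31,5],[42,31,5],[42,32,0],[42,32,0],[42,32,0],[38,31,0],[0,0,0]],"turn":[[0,0,-0.03],[0,0,-0.03],[0,0,-0.03],[0,0,-0.03],[0,0,-0.03],[0,0,-0.03],[0,0,-0.02],[0,0,0],[0,0,0]],"claw":[85,85,85,85,85,85,85,85,85]}' 40
python3 - <<'E'
from h import *
import pickle
s=cam('wrist');pickle.dump(s,open('tray.pkl','wb'));save(s,'pics/tray.png')
E
python3 -m crank '{"linear":[[-5,40,0],[-5,44,0],[-5,44,0],[-5,44,0],[-5,44,0],[0,42,0],[0,40,0],[0,0,0]],"turn":[[0,0,0],[0,0,0],[0,0,0],[0,0,0],[0,0,0],[0,0,0],[0,0,0],[0,0,0]],"claw":[85,85,85,85,85,85,85,85]}'
python3 - <<'E'
from h import *
import pickle
s=cam('wrist');pickle.dump(s,open('mat.pkl','wb'));save(s,'pics/mat.png')
E
python3 -m crank '{"linear":[[0,40,0],[0,44,0],[0,44,0],[0,44,0],[0,44,0],[0,44,0],[0,43,0],[0,40,0],[0,0,0]],"turn":[[0,0,0],[0,0,0],[0,0,0],[0,0,0],[0,0,0],[0,0,0],[0,0,0],[0,0,0],[0,0,0]],"claw":[85,85,85,85,85,85,85,85,85]}'
python3 - <<'E'
from h import *
import pickle
s=cam('wrist');pickle.dump(s,open('box.pkl','wb'));save(s,'pics/box.png')
C=np.zeros((420,560*3,3),np.uint8)
for i,n in enumerate(('tray','mat','box')): C[:,560*i:560*i+560]=pickle.load(open(n+'.pkl','rb'))['img'][:,:,::-1]
E
```

```text
clock: 1.05
eef_pos: [0.4785, -0.3073, 0.2498]
tcp_rot: [-0.001, 0.999, 0.042, 0.001]
contact_force: [-1.1, 0.5, 0.0]
opening: 0.0852
grip_force: 0.0
clock: 1.9
eef_pos: [0.4485, -0.0108, 0.2506]
tcp_rot: [-0.001, 0.999, 0.041, -0.0]
contact_force: [0.5, -1.1, 0.7]
opening: 0.085
grip_force: 0.0
clock: 2.85
eef_pos: [0.4484, 0.3315, 0.2497]
tcp_rot: [-0.001, 0.999, 0.04, -0.0]
contact_force: [1.1, -1.2, 0.6]
opening: 0.085
grip_force: 0.0
```

View pics/box.png

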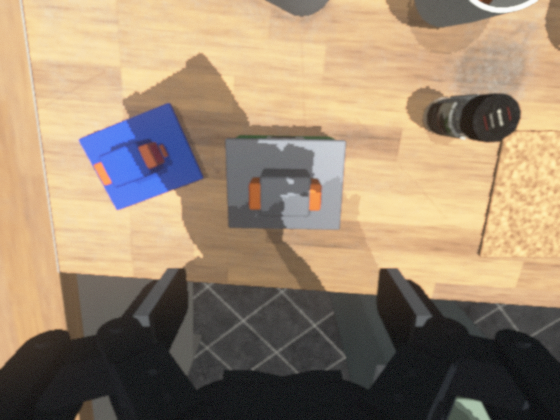

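View pics/tray.png

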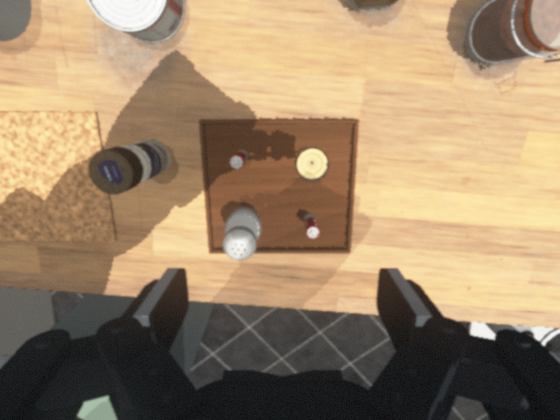

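View pics/mat.png

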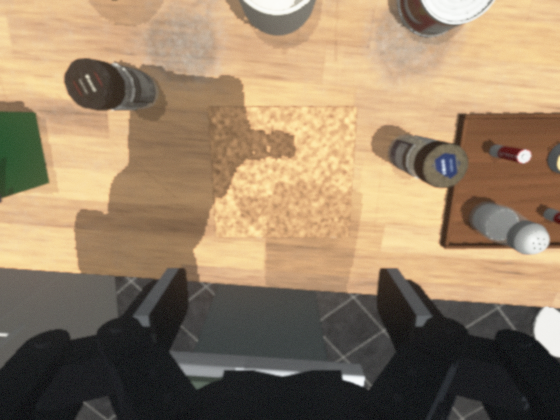

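Wrist views: in box.png the lid plate corners are about (226,140), (345,141), (341,230) and (228,228), with the buttons at (255,194) and (315,194). In tray.png the cell tops are at (236,162) and (313,232), the salt top is at (240,243) and the candle at (312,164). In mat.png the mat corners are (210,107), (356,107), (349,240) and (217,236).

Run:
```python
from h import *
import pickle
from scipy.optimize import least_squares
def fit(n,px,lx,ly,z,g):
    s=pickle.load(open(n+'.pkl','rb'));px=np.array(px,float)
    def f(p):
        c,sn=np.cos(p[2]),np.sin(p[2]);o=[]
        for (a,b) in ((1,1),(1,-1),(-1,-1),(-1,1)):
            x,y=a*lx/2,b*ly/2
            o.append(proj(s,[p[0]+c*x-sn*y,p[1]+sn*x+c*y,z]))
        return (np.array(o)-px).ravel()
    r=least_squares(f,g); print(n,np.round(r.x,4),np.round(r.fun,1))
fit('box',[(226,140),(345,141),(341,230),(228,228)],.09,.114,.081,[.45,.33,0])
fit('mat',[(210,107),(356,107),(349,240),(217,236)],.16,.17,.006,[.45,0,0])
fit('tray',[(200,119),(357,119),(350,251),(209,253)],.164,.18,.014,[.45,-.3,0])
s=pickle.load(open('tray.pkl','rb'))
for n,u,v,z in(('c1',236,162,.055),('c2',313,232,.055),('candle',312,164,.02),('salt',240,243,.095)):print(n,np.round(ray(s,u,v,z),4))
s=pickle.load(open('box.pkl','rb'))
for n,u,v,z in(('jarcap',494,118,.105),):print(n,np.round(ray(s,u,v,z),4))
```

```text
box [0.4506 0.329  0.069 ] [-1.4 -0.9  1.6 -0.5 -0.5  0.5  0.3  1.3]
mat [ 0.4452 -0.0118  0.0755] [-1.9 -0.6  2.7  0.3  0.2 -1.2 -1.2  2. ]
tray [ 0.461  -0.3044  0.0902] [-2.3 -0.2  2.1 -1.1  0.8  1.8 -0.7  0.4]
c1 [ 0.4968 -0.2574  0.055 ]
c2 [ 0.4267 -0.3454  0.055 ]
candle [ 0.496  -0.3395  0.02  ]
salt [ 0.4241 -0.2699  0.095 ]
jarcap [0.5298 0.1585 0.105 ]
```

```bash
python3 -m crank '{"linear":[[2,-2,-40],[0,0,-40],[0,0,-40],[0,0,-24],[0,0,-20],[0,0,0],[0,0,0]],"turn":[[0,0,-0.01],[0,0,0],[0,0,0],[0,0,0],[0,0,0],[0,0,0],[0,0,0]],"claw":[85,85,85,85,85,85,85]}' 30
python3 - <<'E'
from h import *
s=cam('wrist');save(s,'pics/pre.png',size=(800,600))
E
```

```text
clock: 3.6
eef_pos: [0.4517, 0.3249, 0.0873]
tcp_rot: [0.0, 0.999, 0.032, 0.0]
contact_force: [-0.4, -0.4, 0.9]
opening: 0.0851
grip_force: 0.0
```

View pics/pre.png

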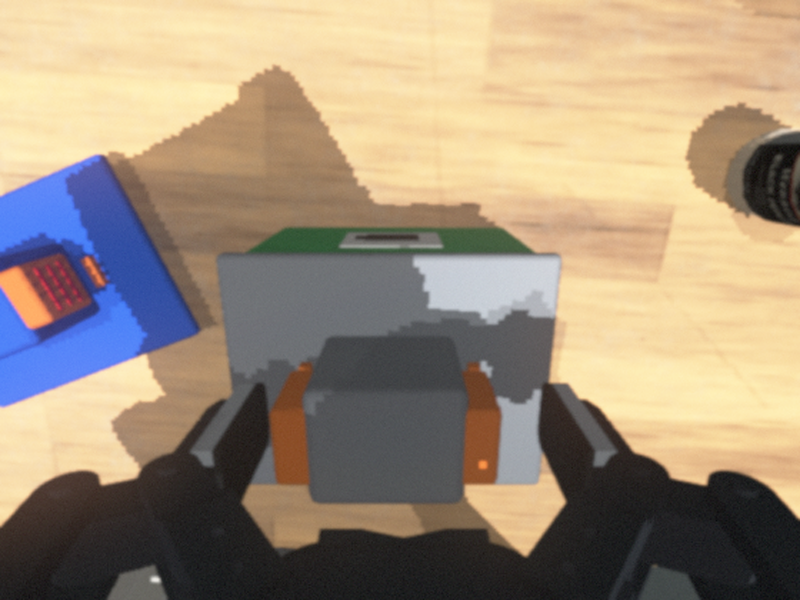

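```bash
python3 - <<'E'
from h import *
s=cam('wrist');k=.7
for u,v,z in((219,256,.081),(560,253,.081),(325,337,.123),(458,337,.123),(310,395,.123),(463,395,.123),(310,502,.123),(463,502,.123)): print(np.round(ray(s,u*k,v*k,z),4))
E
python3 -m crank '{"linear":[[0,3,0],[0,2,0],[0,0,0],[0,0,0]],"turn":[[0,0,0],[0,0,0],[0,0,0],[0,0,0]],"claw":[85,85,85,85]}'
```

```text
[0.4919 0.388  0.081 ]
[0.5001 0.2776 0.081 ]
[0.4831 0.3468 0.123 ]
[0.4852 0.314  0.123 ]
[0.4668 0.3503 0.123 ]
[0.4694 0.3112 0.123 ]
[0.4336 0.3501 0.123 ]
[0.4363 0.3078 0.123 ]
clock: 4.1
eef_pos: [0.4509, 0.3313, 0.0867]
tcp_rot: [-0.0, 0.999, 0.033, 0.0]
contact_force: [-0.3, -0.8, -0.8]
opening: 0.0851
grip_force: 0.0
```

```bash
python3 -m crank '{"linear":[[0,-1,0],[0,0,0],[0,0,0],[0,0,0],[0,0,0],[0,0,0],[0,0,0],[0,0,0]],"turn":[[0,0,0.01],[0,0,0],[0,0,0],[0,0,0],[0,0,0],[0,0,0],[0,0,0],[0,0,0]],"claw":[70,60,50,44,42,42,42,42]}' 30
```

```text
clock: 4.9
eef_pos: [0.4511, 0.3301, 0.0873]
tcp_rot: [-0.0, 0.999, 0.038, 0.0]
contact_force: [-2.5, -2.0, 16.2]
opening: 0.0445
grip_force: 28.4
```

```bash
python3 -m crank '{"linear":[[0,0,4],[0,0,8],[0,0,15],[0,0,25],[0,0,30],[0,0,30],[0,0,10],[0,0,0]],"turn":[[0,0,0],[0,0,0],[0,0,0],[0,0,0],[0,0,0],[0,0,0],[0,0,0],[0,0,0]],"claw":[42,42,42,42,42,42,42,42]}'
python3 - <<'E'
from h import *
s=cam('wrist');save(s,'pics/lift.png')
E
```

```text
clock: 5.7
eef_pos: [0.4511, 0.3305, 0.2096]
tcp_rot: [-0.001, 0.999, 0.038, 0.001]
contact_force: [0.2, 0.6, -1.5]
opening: 0.044
grip_force: 32.2
```

View pics/lift.png

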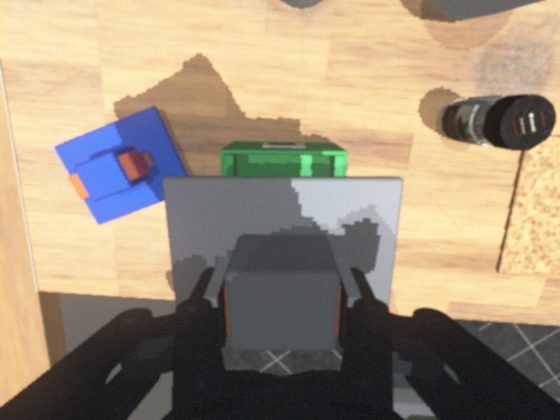

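The lid is in the gripper, level, above the open box. The hub is centred at about (283,300).

```bash
python3 -m crank '{"linear":[[0,-20,0],[0,-38,0],[-1,-42,0],[-1,-42,0],[-1,-42,0],[-1,-42,0],[-1,-42,0],[-1,-38,0],[0,-26,0],[0,-10,0],[0,0,0]],"turn":[[0,0,0],[0,0,0],[0,0,0],[0,0,0],[0,0,0],[0,0,0],[0,0,0],[0,0,0],[0,0,0],[0,0,0],[0,0,0]],"claw":[42,42,42,42,42,42,42,42,42,42,42]}' 
python3 -m crank '{"linear":[[0,0,-30],[0,0,-40],[0,0,-40],[0,0,-30],[0,0,-20],[0,0,-10],[0,0,-4],[0,0,0]],"turn":[[0,0,0],[0,0,0],[0,0,0],[0,0,0],[0,0,0],[0,0,0],[0,0,0],[0,0,0]],"claw":[42,42,42,42,42,42,42,42]}'
```

```text
clock: 6.85
eef_pos: [0.4445, -0.0126, 0.2078]
tcp_rot: [-0.0, 0.999, 0.037, -0.001]
contact_force: [0.1, 0.3, -1.3]
opening: 0.0438
grip_force: 32.2
clock: 7.65
eef_pos: [0.4449, -0.0113, 0.0347]
tcp_rot: [-0.0, 0.999, 0.038, -0.0]
contact_force: [-0.0, 0.2, -0.9]
opening: 0.0447
grip_force: 32.2
```

```bash
python3 -m crank '{"linear":[[0,0,-2],[0,0,-1],[0,0,0],[0,0,0]],"turn":[[0,0,0],[0,0,0],[0,0,0],[0,0,0]],"claw":[42,42,42,42]}' ; python3 -m crank '{"linear":[[0,0,-1],[0,0,0],[0,0,0]],"turn":[[0,0,0],[0,0,0],[0,0,0]],"claw":[42,42,42]}'
```

```text
clock: 8.05
eef_pos: [0.4453, -0.0117, 0.0324]
tcp_rot: [-0.0, 0.999, 0.038, 0.001]
contact_force: [-0.7, 0.2, 9.3]
opening: 0.0437
grip_force: 35.4
clock: 8.35
eef_pos: [0.4454, -0.0117, 0.0319]
tcp_rot: [-0.0, 0.999, 0.038, 0.001]
contact_force: [-2.1, 1.2, 28.4]
opening: 0.0445
grip_force: 40.7
```

```bash
python3 -m crank '{"linear":[[0,0,1],[0,0,0],[0,0,0],[0,0,0],[0,0,0],[0,0,0],[0,0,0]],"turn":[[0,0,0],[0,0,0],[0,0,0],[0,0,0],[0,0,0],[0,0,0],[0,0,0]],"claw":[46,54,62,72,85,85,85]}' 
python3 -m crank '{"linear":[[0,0,10],[0,0,35],[0,0,45],[0,0,45],[0,0,45],[0,0,38],[0,0,0],[0,0,0]],"turn":[[0,0,0],[0,0,0],[0,0,0],[0,0,0],[0,0,0],[0,0,0],[0,0,0],[0,0,0]],"claw":[85,85,85,85,85,85,85,85]}'
python3 - <<'E'
from h import *
import pickle
s=cam('wrist');save(s,'pics/onmat.png');pickle.dump(s,open('onmat.pkl','wb'))
E
```

```text
clock: 9.05
eef_pos: [0.4448, -0.0118, 0.0315]
tcp_rot: [-0.0, 0.999, 0.038, -0.0]
contact_force: [0.2, -0.9, -0.1]
opening: 0.0852
grip_force: 0.0
clock: 9.85
eef_pos: [0.4447, -0.0117, 0.2504]
tcp_rot: [-0.0, 0.999, 0.038, 0.001]
contact_force: [-0.2, -0.5, -0.2]
opening: 0.0847
grip_force: 0.0
```

View pics/onmat.png

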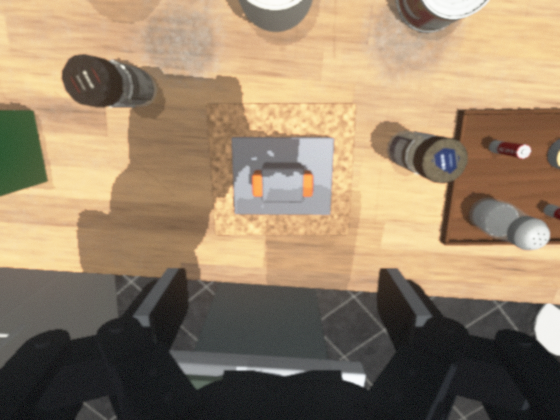

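The lid stands upright on the mat, with its hub at (283,185) and the mat corners about (210,103) to (350,238). Next is the first battery.

```bash
python3 -m crank '{"linear":[[8,-35,0],[8,-42,0],[8,-42,0],[8,-42,0],[10,-42,0],[10,-42,0],[0,0,-40],[0,0,-40],[0,0,-40],[0,0,-20],[0,0,0]],"turn":[[0,0,0],[0,0,0],[0,0,0],[0,0,0],[0,0,0],[0,0,0],[0,0,0],[0,0,0],[0,0,0],[0,0,0],[0,0,0]],"claw":[45,45,45,45,45,45,45,45,45,45,45]}'
python3 - <<'E'
from h import *
import pickle
s=cam('wrist');save(s,'pics/c1.png');pickle.dump(s,open('c1.pkl','wb'))
print(proj(s,[.497,-.257,.055]),proj(s,[.497,-.257,.005]),proj(s,manip.read_state()['eef_pos']))
im=cv2.cvtColor(s['img'],cv2.COLOR_RGB2HSV)
m=((im[...,0]<8)|(im[...,0]>172))&(im[...,1]>150)&(im[...,2]>60);m=m.astype(np.uint8)
n,l,st,c=cv2.connectedComponentsWithStats(m);print([(st[i].tolist(),c[i].round()) for i in range(1,n) if st[i][4]>60])
E
```

```text
clock: 11.0
eef_pos: [0.4951, -0.256, 0.1063]
tcp_rot: [-0.001, 0.999, 0.038, -0.003]
contact_force: [0.7, -0.7, 0.8]
opening: 0.0451
grip_force: 0.0
[284.07245866 229.71763679] [283.88242862 206.49393656] [283.20728637 271.90537996]
[([275, 206, 19, 15, 210], array([284., 213.])), ([383, 299, 15, 15, 72], array([391., 305.]))]
```

View pics/c1.png

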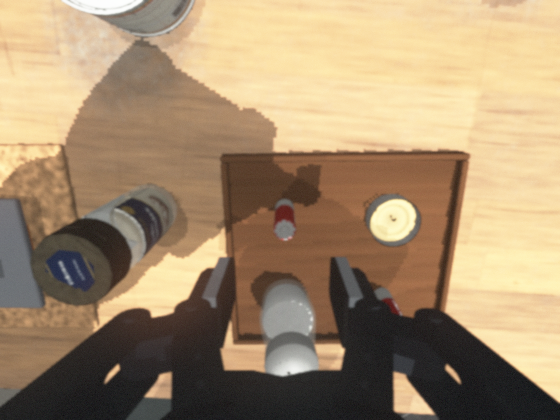

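The cell is centred between the fingers, with its top at (285,234). The salt shaker is about 70 mm nearer the robot.

```bash
python3 -m crank '{"linear":[[2,-1,-25],[0,0,-30],[0,0,-20],[0,0,-5],[0,0,0],[0,0,0],[0,0,0],[0,0,0],[0,0,0]],"turn":[[0,0,0],[0,0,0],[0,0,0],[0,0,0],[0,0,0],[0,0,0],[0,0,0],[0,0,0],[0,0,0]],"claw":[45,45,45,45,45,25,12,10,10]}' 30
python3 -m crank '{"linear":[[0,0,10],[0,0,30],[0,0,40],[0,0,45],[0,0,45],[0,0,30],[0,0,0]],"turn":[[0,0,0],[0,0,0],[0,0,0],[0,0,0],[0,0,0],[0,0,0],[0,0,0]],"claw":[10,10,10,10,10,10,10]}'
```

```text
clock: 11.95
eef_pos: [0.4994, -0.2581, 0.0306]
tcp_rot: [0.0, 0.999, 0.038, 0.001]
contact_force: [0.2, 0.1, 9.5]
opening: 0.0138
grip_force: 30.7
clock: 12.65
eef_pos: [0.4998, -0.2584, 0.2343]
tcp_rot: [0.001, 0.999, 0.038, 0.003]
contact_force: [0.1, -0.5, -0.7]
opening: 0.0134
grip_force: 29.9
```

```bash
python3 -m crank '{"linear":[[-2,25,0],[-4,45,0],[-4,48,0],[-4,48,0],[-4,48,0],[-4,48,0],[-4,48,0],[-4,48,0],[-3,48,0],[0,48,0],[0,48,0],[0,45,0]],"turn":[[0,0,0],[0,0,0],[0,0,0],[0,0,0],[0,0,0],[0,0,0],[0,0,0],[0,0,0],[0,0,0],[0,0,0],[0,0,0],[0,0,0]],"claw":[10,10,10,10,10,10,10,10,10,10,10,10]}'
python3 -m crank '{"linear":[[0,30,0],[0,12,0],[0,0,0],[0,0,0],[0,0,-40],[0,0,-40],[0,0,-20],[0,0,0],[0,0,0]],"turn":[[0,0,0],[0,0,0],[0,0,0],[0,0,0],[0,0,0],[0,0,0],[0,0,0],[0,0,0],[0,0,0]],"claw":[10,10,10,10,10,10,10,10,10]}'
```

```text
clock: 13.85
eef_pos: [0.4651, 0.2914, 0.2299]
tcp_rot: [-0.0, 0.999, 0.038, -0.0]
contact_force: [0.7, -0.4, 0.1]
opening: 0.0131
grip_force: 29.9
clock: 14.75
eef_pos: [0.4665, 0.3303, 0.1306]
tcp_rot: [-0.0, 0.999, 0.037, 0.0]
contact_force: [0.2, -0.0, -0.8]
opening: 0.0135
grip_force: 29.9
```

```bash
python3 -m crank '{"linear":[[0,0,-25],[0,0,-30],[0,0,-20],[0,0,-10],[0,0,0],[0,0,0],[0,0,0],[0,0,0],[0,0,0]],"turn":[[0,0,0],[0,0,0],[0,0,0],[0,0,0],[0,0,0],[0,0,0],[0,0,0],[0,0,0],[0,0,0]],"claw":[10,10,10,10,10,20,30,30,30]}'
python3 -m crank '{"linear":[[0,0,20],[0,0,40],[0,0,45],[0,0,45],[0,0,40],[0,0,10],[0,0,0]],"turn":[[0,0,0],[0,0,0],[0,0,0],[0,0,0],[0,0,0],[0,0,0],[0,0,0]],"claw":[30,30,30,30,30,30,30]}'
python3 - <<'E'
from h import *
s=cam('wrist');save(s,'pics/inbox.png')
im=cv2.cvtColor(s['img'],cv2.COLOR_RGB2HSV)
m=((im[...,0]<8)|(im[...,0]>172))&(im[...,1]>150)&(im[...,2]>60);m=m.astype(np.uint8)
n,l,st,c=cv2.connectedComponentsWithStats(m);print([(st[i].tolist(),c[i].round()) for i in range(1,n) if st[i][4]>40])
print([proj(s,p).round() for p in((.49,.376,.075),(.497,.29,.075),(.413,.283,.075),(.406,.37,.075))])
E
```

```text
clock: 15.65
eef_pos: [0.466, 0.3313, 0.0451]
tcp_rot: [-0.0, 0.999, 0.038, 0.0]
contact_force: [-0.7, 0.0, -0.5]
opening: 0.0302
grip_force: 0.0
clock: 16.35
eef_pos: [0.4661, 0.3315, 0.2457]
tcp_rot: [-0.001, 0.999, 0.038, 0.001]
contact_force: [-0.3, 0.3, -0.6]
opening: 0.03
grip_force: 0.0
[]
[array([238., 161.]), array([328., 161.]), array([325., 242.]), array([241., 242.])]
```

Run:
```python
from h import *
im=cv2.imread('pics/inbox.png')
sub=im[150:250:5,225:345:5].astype(int)
# classes: G green, R red-dominant, s grey, . dark
for r in sub:
    o=''
    for b,g,rr in r:
        mx=max(b,g,rr)
        o+= 'G' if g>1.25*max(rr,b) and mx>25 else 'R' if rr>1.4*max(g,b) and mx>25 else 's' if mx>60 and min(b,g,rr)>.75*mx else 'w' if mx>90 else '.'
    print(o)
h=cv2.cvtColor(im,cv2.COLOR_BGR2HSV)
m=((h[...,0]<12)|(h[...,0]>168))&(h[...,1]>110)&(h[...,2]>25)
m[:, :230]=0;m[:,340:]=0;m[:150]=0;m[250:]=0
v,u=np.nonzero(m);print(len(u),u.min() if len(u) else 0,u.max() if len(u) else 0,v.min() if len(u) else 0,v.max() if len(u) else 0)
```

```text
wwwwwwwwwwwwwwwwwwwwwwww
ww.GGGGGssssssssGGGGGwww
wGGGGGGGGGGGGGGGGGGGGGww
wGGGGGGGGGGGGGGGGGGGGGGw
wGGGGGGGGGGGGGGGGGGGGGGw
wGGGGGGGGGGRwGGGGGGGGGGw
wGGGGGGGGGGssGGGGGGGGGGw
wGGGGGGGGGsssGGGGGGGGGGw
wGGGGGGGGGGssGGGGGGGGGGw
wGGGGGGGGGGGGGGGGGGGGGGw
wGGGGGGGGGGGGGGGGGGGGGGw
wGGGGGGGGGGGGGGGGGGGGGGw
wGGGGGGGGGGGGGGGGGGGGGGw
wwGGGGGGGGGGGGGGGGGGGGGw
wwGGGGGGGGGGGGGGGGGGGGGw
wwGGGGGGGGGGGGGGGGGGGGww
wwGGGGGGGGGGGGGGGGGGGGww
wwGGGGGGGGGGGGGGGGGGGGww
wwGGGGGGGGGGGGGGGGGGGGww
wwwwwwwwwwwwwwwwwwwwwwww
28 278 286 175 179
```

The first battery stands upright in the box, at (282,185). Next is the second battery.

```bash
python3 -m crank '{"linear":[[0,-30,0],[0,-46,0],[0,-48,0],[0,-48,0],[0,-48,0],[0,-48,0],[0,-48,0],[0,-48,0],[0,-48,0],[0,-48,0],[0,-48,0],[0,-48,0]],"turn":[[0,0,0],[0,0,0],[0,0,0],[0,0,0],[0,0,0],[0,0,0],[0,0,0],[0,0,0],[0,0,0],[0,0,0],[0,0,0],[0,0,0]],"claw":[42,42,42,42,42,42,42,42,42,42,42,42]}'
python3 -m crank '{"linear":[[-10,-45,0],[-14,-45,0],[-14,-30,0],[0,0,0],[0,0,-40],[0,0,-40],[0,0,-40],[0,0,-20],[0,0,0],[0,0,0]],"turn":[[0,0,0],[0,0,0],[0,0,0],[0,0,0],[0,0,0],[0,0,0],[0,0,0],[0,0,0],[0,0,0],[0,0,0]],"claw":[42,42,42,42,42,42,42,42,42,42]}'
python3 - <<'E'
from h import *
s=cam('wrist')
print(proj(s,[.427,-.346,.055]),proj(s,[.427,-.346,.005]))
im=cv2.cvtColor(s['img'],cv2.COLOR_RGB2HSV)
m=((im[...,0]<8)|(im[...,0]>172))&(im[...,1]>150)&(im[...,2]>60);m=m.astype(np.uint8)
n,l,st,c=cv2.connectedComponentsWithStats(m);print([(st[i].tolist(),c[i].round()) for i in range(1,n) if st[i][4]>60])
E
```

```text
clock: 17.6
eef_pos: [0.465, -0.2265, 0.243]
tcp_rot: [-0.001, 0.999, 0.038, -0.001]
contact_force: [0.7, 0.9, 0.5]
opening: 0.0422
grip_force: 0.0
clock: 18.6
eef_pos: [0.4277, -0.3444, 0.1044]
tcp_rot: [-0.0, 0.999, 0.038, -0.0]
contact_force: [-0.3, -0.2, -0.6]
opening: 0.0421
grip_force: 0.0
[284.51532565 235.10554068] [284.09404251 211.06368374]
[([275, 212, 12, 16, 124], array([281., 219.]))]
```

```bash
python3 -m crank '{"linear":[[0,0,-25],[0,0,-30],[0,0,-15],[0,0,-5],[0,0,0],[0,0,0],[0,0,0],[0,0,0],[0,0,0]],"turn":[[0,0,0],[0,0,0],[0,0,0],[0,0,0],[0,0,0],[0,0,0],[0,0,0],[0,0,0],[0,0,0]],"claw":[42,42,42,42,42,25,12,10,10]}' 30
python3 -m crank '{"linear":[[0,0,10],[0,0,30],[0,0,40],[0,0,45],[0,0,45],[0,0,30],[0,0,0]],"turn":[[0,0,0],[0,0,0],[0,0,0],[0,0,0],[0,0,0],[0,0,0],[0,0,0]],"claw":[10,10,10,10,10,10,10]}'
```

```text
clock: 19.55
eef_pos: [0.4283, -0.3451, 0.0306]
tcp_rot: [0.0, 0.999, 0.038, 0.001]
contact_force: [-0.4, 1.6, 8.7]
opening: 0.014
grip_force: 29.1
clock: 20.25
eef_pos: [0.4287, -0.3456, 0.2343]
tcp_rot: [0.002, 0.999, 0.038, 0.003]
contact_force: [-0.5, 0.0, -1.4]
opening: 0.0136
grip_force: 29.3
```

```bash
python3 -m crank '{"linear":[[5,25,0],[5,45,0],[5,48,0],[5,48,0],[0,48,0],[0,48,0],[0,48,0],[0,48,0],[0,48,0],[0,48,0],[0,48,0],[0,48,0]],"turn":[[0,0,0],[0,0,0],[0,0,0],[0,0,0],[0,0,0],[0,0,0],[0,0,0],[0,0,0],[0,0,0],[0,0,0],[0,0,0],[0,0,0]],"claw":[10,10,10,10,10,10,10,10,10,10,10,10]}'
python3 -m crank '{"linear":[[-5,46,0],[-5,42,0],[-5,26,0],[0,10,0],[0,0,0],[0,0,0],[0,0,-40],[0,0,-40],[0,0,-20],[0,0,0],[0,0,0]],"turn":[[0,0,0],[0,0,0],[0,0,0],[0,0,0],[0,0,0],[0,0,0],[0,0,0],[0,0,0],[0,0,0],[0,0,0],[0,0,0]],"claw":[10,10,10,10,10,10,10,10,10,10,10]}'
```

```text
clock: 21.45
eef_pos: [0.4472, 0.2072, 0.23]
tcp_rot: [-0.0, 0.999, 0.038, 0.0]
contact_force: [0.4, -0.2, -0.7]
opening: 0.0141
grip_force: 29.4
clock: 22.55
eef_pos: [0.4335, 0.3283, 0.1305]
tcp_rot: [-0.0, 0.999, 0.037, 0.0]
contact_force: [-0.2, 0.2, 0.4]
opening: 0.0133
grip_force: 29.4
```

```bash
python3 -m crank '{"linear":[[0,0,-25],[0,0,-30],[0,0,-20],[0,0,-10],[0,0,0],[0,0,0],[0,0,0],[0,0,0],[0,0,0]],"turn":[[0,0,0],[0,0,0],[0,0,0],[0,0,0],[0,0,0],[0,0,0],[0,0,0],[0,0,0],[0,0,0]],"claw":[10,10,10,10,10,20,30,30,30]}'
python3 -m crank '{"linear":[[0,0,20],[0,0,40],[0,0,45],[0,0,45],[0,0,40],[0,0,10],[0,0,0]],"turn":[[0,0,0],[0,0,0],[0,0,0],[0,0,0],[0,0,0],[0,0,0],[0,0,0]],"claw":[30,30,30,30,30,30,30]}'
cat > cls.py <<'E'
from h import *
s=cam('wrist'); im=s['img'].astype(int)
c=proj(s,[.451,.330,.04]); print(c, [proj(s,p).round() for p in((.467,.331,.055),(.434,.328,.055))])
u,v=c.round().astype(int)
for r in im[v-55:v+55:5,u-65:u+65:5]:
    o=''
    for rr,g,b in r:
        mx=max(b,g,rr)
        o+= 'G' if g>1.25*max(rr,b) and mx>25 else 'R' if rr>1.4*max(g,b) and mx>25 else 's' if mx>60 and min(b,g,rr)>.75*mx else 'w' if mx>90 else '.'
    print(o)
E
python3 cls.py
```

```text
clock: 23.45
eef_pos: [0.433, 0.3293, 0.0451]
tcp_rot: [-0.0, 0.999, 0.038, 0.0]
contact_force: [0.3, -1.1, -0.5]
opening: 0.0303
grip_force: 0.0
clock: 24.15
eef_pos: [0.4331, 0.3295, 0.2457]
tcp_rot: [-0.001, 0.999, 0.038, 0.001]
contact_force: [0.2, 0.6, -1.2]
opening: 0.03
grip_force: 0.0
[283.11725497 164.74613308] [array([283., 151.]), array([284., 183.])]
wwwwwwwwwwwwwwwwwwwwwwwwww
wwwwwwwwwwwwwwwwwwwwwwwwww
wwwwwwwwwwwwwwwwwwwwwwwwww
wwwGGGGGGGGGGGGGsGGGGGGwww
wwGGGGGGGGGGGGGGGGGGGGGGGw
wwGGGGGGGGGGGGGGGGGGGGGGGw
wwGGGGGGGGGGGGGGGGGGGGGGGw
wwGGGGGGGGGGGwGGGGGGGGGGGw
wwGGGGGGGGGGsssGGGGGGGGGGw
wwGGGGGGGGGGsssGGGGGGGGGGw
wwGGGGGGGGGGGsGGGGGGGGGGGw
wwwGGGGGGGGGGGGGGGGGGGGGGw
wwwGGGGGGGGGGGGGGGGGGGGGGw
wwwGGGGGGGGGwRGGGGGGGGGGGw
wwwGGGGGGGGGwswGGGGGGGGGww
wwwGGGGGGGGGsssGGGGGGGGGww
wwwGGGGGGGGGsssGGGGGGGGGww
wwwGGGGGGGGGGGGGGGGGGGGGww
wwwGGGGGGGGGGGGGGGGGGGGGww
wwwGGGGGGGGGGGGGGGGGGGGGww
wwwGGGGGGGGGGGGGGGGGGGGGww
wwwwwwwwwwwwwwwwwwwwwwwwww
```

Both batteries stand in the box. Now I'll fetch the lid.

```bash
python3 -m crank '{"linear":[[2,-30,0],[2,-45,0],[2,-45,0],[2,-45,0],[2,-45,0],[2,-45,0],[0,-45,0],[0,-31,0],[0,-10,0],[0,0,0],[0,0,0]],"turn":[[0,0,0],[0,0,0],[0,0,0],[0,0,0],[0,0,0],[0,0,0],[0,0,0],[0,0,0],[0,0,0],[0,0,0],[0,0,0]],"claw":[85,85,85,85,85,85,85,85,85,85,85]}'
python3 -m crank '{"linear":[[0,0,-40],[0,0,-45],[0,0,-40],[0,0,-20],[0,0,0],[0,0,0]],"turn":[[0,0,0],[0,0,0],[0,0,0],[0,0,0],[0,0,0],[0,0,0]],"claw":[85,85,85,85,85,85]}'
python3 - <<'E'
from h import *
s=cam('wrist')
im=cv2.cvtColor(s['img'],cv2.COLOR_RGB2HSV)
m=((im[...,0]>4)&(im[...,0]<18)&(im[...,1]>215)&(im[...,2]>90)).astype(np.uint8)
n,l,st,c=cv2.connectedComponentsWithStats(m);print([(st[i].tolist(),c[i].round()) for i in range(1,n) if st[i][4]>80])
print([proj(s,[.445+d*np.sin(-.076),-.0117+d,.054]).round(1) for d in(.031,-.031)])
E
```

```text
clock: 25.3
eef_pos: [0.4447, -0.0107, 0.2439]
tcp_rot: [-0.0, 0.999, 0.038, -0.001]
contact_force: [-0.1, 0.6, -0.0]
opening: 0.0847
grip_force: 0.0
clock: 25.9
eef_pos: [0.4449, -0.0109, 0.0999]
tcp_rot: [-0.0, 0.999, 0.039, -0.0]
contact_force: [-0.5, -0.4, 0.2]
opening: 0.085
grip_force: 0.0
[]
[array([233.2, 235.8]), array([333.6, 235.9])]
```

```bash
python3 - <<'E'
from h import *
s=cam('wrist')
im=s['img'].astype(int)
for v in (215,235,250): print(v,[tuple(x) for x in im[v,205:365:8].tolist()])
E
python3 -m crank '{"linear":[[0,-1,-25],[0,0,-25],[0,0,-12],[0,0,-6],[0,0,0],[0,0,0]],"turn":[[0,0,0],[0,0,0],[0,0,0],[0,0,0],[0,0,0],[0,0,0]],"claw":[85,85,85,85,85,85]}'
```

```text
215 [(101, 101, 101), (99, 102, 103), (101, 99, 104), (97, 97, 100), (95, 56, 35), (96, 58, 38), (63, 61, 65), (61, 64, 65), (57, 60, 63), (60, 62, 64), (64, 66, 68), (66, 67, 69), (63, 63, 67), (66, 66, 67), (67, 67, 67), (96, 61, 38), (83, 81, 80), (78, 78, 78), (156, 159, 164), (176, 179, 185)]
235 [(84, 77, 74), (77, 74, 73), (76, 75, 74), (83, 74, 72), (163, 93, 50), (120, 72, 41), (74, 72, 74), (75, 75, 76), (76, 75, 77), (75, 74, 77), (74, 75, 75), (76, 75, 79), (77, 77, 80), (79, 76, 78), (82, 82, 83), (234, 137, 71), (121, 70, 43), (149, 152, 157), (150, 154, 158), (151, 154, 158)]
250 [(169, 135, 104), (84, 80, 79), (81, 78, 76), (83, 78, 75), (124, 73, 41), (124, 74, 44), (75, 76, 75), (80, 78, 78), (80, 78, 79), (76, 74, 74), (81, 81, 83), (81, 80, 81), (77, 77, 76), (81, 79, 81), (79, 76, 76), (232, 135, 69), (186, 104, 56), (149, 151, 156), (149, 152, 156), (151, 151, 156)]
clock: 26.6
eef_pos: [0.4453, -0.0127, 0.0325]
tcp_rot: [-0.0, 0.999, 0.038, 0.001]
contact_force: [0.6, -0.8, 0.4]
opening: 0.0851
grip_force: 0.0
```

```bash
python3 -m crank '{"linear":[[0,0,0],[0,0,0],[0,0,0],[0,0,0],[0,0,0],[0,0,0],[0,0,0]],"turn":[[0,0,0],[0,0,0],[0,0,0],[0,0,0],[0,0,0],[0,0,0],[0,0,0]],"claw":[70,60,50,44,42,42,42]}' 30
python3 -m crank '{"linear":[[0,0,8],[0,0,20],[0,0,35],[0,0,40],[0,0,40],[0,0,30],[0,0,0],[0,0,0]],"turn":[[0,0,0],[0,0,0],[0,0,0],[0,0,0],[0,0,0],[0,0,0],[0,0,0],[0,0,0]],"claw":[42,42,42,42,42,42,42,42]}'
```

```text
clock: 27.3
eef_pos: [0.4452, -0.0125, 0.0323]
tcp_rot: [-0.0, 0.999, 0.038, 0.001]
contact_force: [-1.5, 2.3, 18.5]
opening: 0.0448
grip_force: 27.6
clock: 28.1
eef_pos: [0.4447, -0.0127, 0.2049]
tcp_rot: [-0.0, 0.999, 0.038, 0.0]
contact_force: [-0.2, -0.3, -1.0]
opening: 0.0441
grip_force: 33.2
```

```bash
python3 -m crank '{"linear":[[0,20,0],[1,40,0],[1,42,0],[1,42,0],[1,42,0],[1,42,0],[1,42,0],[0,38,0],[0,25,0],[0,10,0],[0,0,0],[0,0,0]],"turn":[[0,0,0],[0,0,0],[0,0,0],[0,0,0],[0,0,0],[0,0,0],[0,0,0],[0,0,0],[0,0,0],[0,0,0],[0,0,0],[0,0,0]],"claw":[42,42,42,42,42,42,42,42,42,42,42,42]}'
python3 -m crank '{"linear":[[0,0,-30],[0,0,-35],[0,0,-20],[0,0,-8],[0,0,0],[0,0,0]],"turn":[[0,0,0],[0,0,0],[0,0,0],[0,0,0],[0,0,0],[0,0,0]],"claw":[42,42,42,42,42,42]}'
```

```text
clock: 29.3
eef_pos: [0.451, 0.3287, 0.204]
tcp_rot: [0.001, 0.999, 0.037, -0.0]
contact_force: [0.8, -0.6, -1.4]
opening: 0.0442
grip_force: 33.2
clock: 29.9
eef_pos: [0.4514, 0.3299, 0.1126]
tcp_rot: [-0.0, 0.999, 0.038, 0.001]
contact_force: [-0.2, 0.0, -1.1]
opening: 0.0438
grip_force: 33.2
```

```bash
python3 -m crank '{"linear":[[0,0,-8],[0,0,-6],[0,0,-4],[0,0,0]],"turn":[[0,0,0],[0,0,0],[0,0,0],[0,0,0]],"claw":[42,42,42,42]}'
python3 -m crank '{"linear":[[0,0,-3],[0,0,-2],[0,0,-1],[0,0,0],[0,0,0]],"turn":[[0,0,0],[0,0,0],[0,0,0],[0,0,0],[0,0,0]],"claw":[42,42,42,42,42]}'
```

```text
clock: 30.3
eef_pos: [0.4507, 0.3301, 0.093]
tcp_rot: [0.0, 0.999, 0.038, -0.0]
contact_force: [0.1, -0.3, -1.0]
opening: 0.0438
grip_force: 33.2
clock: 30.8
eef_pos: [0.4509, 0.3302, 0.0882]
tcp_rot: [-0.0, 0.999, 0.038, 0.0]
contact_force: [-3.4, -2.1, 11.8]
opening: 0.0438
grip_force: 37.2
```

```bash
python3 -m crank '{"linear":[[0,0,-1],[0,0,0],[0,0,0]],"turn":[[0,0,0],[0,0,0],[0,0,0]],"claw":[42,42,42]}'
python3 -m crank '{"linear":[[0,0,0],[0,0,0],[0,0,0],[0,0,0],[0,0,0],[0,0,0],[0,0,0]],"turn":[[0,0,0],[0,0,0],[0,0,0],[0,0,0],[0,0,0],[0,0,0],[0,0,0]],"claw":[46,54,62,72,85,85,85]}'
python3 -m crank '{"linear":[[0,0,10],[0,0,30],[0,0,40],[0,0,45],[0,0,38],[0,0,0],[0,0,0]],"turn":[[0,0,0],[0,0,0],[0,0,0],[0,0,0],[0,0,0],[0,0,0],[0,0,0]],"claw":[85,85,85,85,85,85,85]}'
python3 - <<'E'
from h import *
import pickle
from scipy.optimize import least_squares
s=cam('wrist');b=pickle.load(open('box.pkl','rb'))
print(s['o']-b['o'])
# fit lid corners via projected edges: compare predicted corners & gray mask extents
c,sn=np.cos(.073),np.sin(.073)
print([proj(s,[.451+c*x-sn*y,.330+sn*x+c*y,.081]).round(1) for x,y in((.045,.057),(.045,-.057),(-.045,-.057),(-.045,.057))])
im=s['img'].astype(int)
g=(im.max(2)-im.min(2)<22)&(im.max(2)>60)
g=cv2.morphologyEx(g.astype(np.uint8),cv2.MORPH_CLOSE,np.ones((5,5)))
n,l,st,ce=cv2.connectedComponentsWithStats(g);i=np.argmax([st[k][4] if 200<ce[k][0]<360 and 130<ce[k][1]<260 else 0 for k in range(n)])
print(st[i],ce[i]);v,u=np.nonzero(l==i)
print(cv2.boxPoints(cv2.minAreaRect(np.c_[u,v].astype(np.int32))).round(1).tolist())
h=cv2.cvtColor(s['img'],cv2.COLOR_RGB2HSV)
m=((h[...,0]<16)&(h[...,1]>165)&(h[...,2]>90));m[:,:225]=0;m[:,345:]=0;m[:140]=0;m[250:]=0
n,l,st,ce=cv2.connectedComponentsWithStats(m.astype(np.uint8));print([st[k].tolist() for k in range(1,n) if st[k][4]>20])
print([proj(s,[.451-sn*y,.330+c*y,.109]).round(1) for y in(.031,-.031)],[proj(s,[.451-sn*y,.330+c*y,.109]).round(1) for y in(.023,-.023)])
E
```

```text
clock: 31.1
eef_pos: [0.451, 0.3302, 0.088]
tcp_rot: [-0.0, 0.999, 0.038, 0.0]
contact_force: [-6.9, -5.5, 30.6]
opening: 0.0438
grip_force: 42.6
clock: 31.8
eef_pos: [0.4509, 0.3302, 0.0865]
tcp_rot: [-0.0, 0.999, 0.038, 0.0]
contact_force: [-0.6, 0.9, 0.4]
opening: 0.0847
grip_force: 0.0
clock: 32.5
eef_pos: [0.4508, 0.3302, 0.2505]
tcp_rot: [-0.001, 0.999, 0.038, 0.001]
contact_force: [-0.5, 0.1, -0.1]
opening: 0.0852
grip_force: 0.0
[ 0.00220549 -0.00157874  0.00091167]
[array([221.9, 141.8]), array([343.4, 142.2]), array([338.2, 231.8]), array([226.4, 231.5])]
[     0      0    560    420 195224] [273.50223845 199.72789206]
[[-0.0, 0.0], [559.0, 0.0], [559.0, 419.0], [0.0, 419.0]]
[[248, 186, 9, 26, 215], [309, 188, 8, 24, 165]]
[array([247.9, 195.9]), array([317. , 196.2])] [array([256.9, 196. ]), array([308.1, 196.1])]
```

The orange faces' outer edges, at columns 248 and 317, match sprung-out buttons. The TCP height at release shows the lid seated, so I'm handing in.

```bash
python3 -c "
from plant import manip
print(manip.sign_off())"
```

```text
the job is handed in; nothing more can be done
None
```

I handed the job in at 32.5 s: both batteries are in the box and the lid is back on, down and with both buttons sprung out by my last measurements, but the hand-in call returned no verdict.

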